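Lay the felt marker in the pen rest

TASK

Pick up the fat white felt marker with the blue cap (not the slim white ball pen) and lay it across the brass wire pen rest so that it lies level and roughly centred in both V notches. Keep hold of it until it has settled down into the notches, and only then let go. Leave the ball pen lying where it is.

Things in the scene. Friction and masses are not known exactly. Their poses are not given: they have to be found in the camera images.
- marker: Round felt marker, white barrel with a dark blue cap, lying on the desk; 135 mm long, about 16 mm thick, 20 g. Origin on its underside at mid-length as it lies at the start; its own y axis runs along the barrel. It may roll, so its x and z axes may turn about y. It may lie either way round in the rest.
- marker_mid (a point): The centre of the marker: on its axis at mid-length, 8 mm above the desk while it lies there.
- pen_rest: Pen rest fixed to the desk: wooden foot 70 (x) x 116 (y) x 10 mm high, two upright saddles of 6 mm brass wire at y = -42 and +42 mm; a pen lies along its y axis. Each saddle: posts at x = -22 and +22 mm, 53 mm high, between them a V notch 38 mm wide at the top, its bottom 29 mm above the desk. 78 mm are open for fingers between the saddles. Origin: centre of the foot's underside.
- rest_seat (a point): Point midway between the two notches, 43.6 mm above the desk: where the marker's centre comes to lie when it is settled and centred in both notches. Its axes are those of the pen rest.
- ball_pen: Slim white ball pen with a black tip, 145 mm long, 11 mm wide, 9 mm high, lying on the desk along its own y axis; origin on its underside at mid-length. A bystander: leave it.
Things that resemble listed ones, but are neither listed nor needed, are in the scene too. What is meant by the marker is not pink, and is the larger of those in its own colour. Of the things that look like the pen_rest, take the one that is farthest to the robot's right at the start.

How it is judged:
By the outcome, as a careful person would: the job done as asked, in the order asked, and still so for the second after the job is handed in, with the robot touching nothing.
It also fails if it takes over 38 s, if anything falls off the work surface, if the arm or the gripper's body presses on something with over 40 N, if the wrist force passes 120 N, or if a joint passes its speed limit or range.

ROBOT

A 6-joint arm with a two-finger parallel gripper is mounted at the origin on a cart in front of the work surface, level with it; the furniture and walls round the work are solid. World frame = base frame: x ahead of the robot, y to its left, z up, the work surface at z = 0. Lengths are in mm, angles in rad, forces in N, time in s.
With the tool pointing down it reaches from about 275 to 875 mm from the base axis. Payload 12.5 kg.
Tool frame: the origin (TCP) lies midway between the tips of the shut fingers; the grasp point (between the pads) lies 19 mm behind it; y points along the fingers, x is the direction in which the jaws open and shut, and the axes are right-handed (so a half turn about y gives the same grasp; the last joint's range is limited). The gripper opens to 85 mm and grips with 20 to 120 N. Pads are 22 mm wide; open, the fingers measure 114 mm over their backs; the gripper's body (76 mm by 85 mm) begins 54 mm behind the grasp point. The pads swing forward as they close: fully open they stand 13 mm farther back than shut.
Start: joints at [-1.415, 0.351, 1.652, -0, 1.139, -0.085], TCP at [131.184, -534.111, 231.29] pointing down, gripper open.
Joint ranges: [-2.75, 2.75], [-0.79, 2.1], [0.01, 2.65], [-1.57, 4.71], [0.07, 3.14], [-2.87, 2.87]. Speed limits (rad/s): [2.22, 2.22, 2.79, 3.14, 3.14, 3.14].

INTERFACE

Orientations are given as a rotation vector (axis times angle).
In Python, from rig import env gives the robot as it stands.
- The arm moves only by the shell command python3 -m crank 'ROWS'. ROWS is a JSON object of lists of equal length, an entry for each row: "translation": the shift along the tool's x, y, z in units of 40 mm (1.0 is 40 mm), a list of three; "turn": the turn about the tool's y in units of 6 degrees (1.0 is 6 degrees); "gripper": the closure, from 0 (fully open) to 1 (shut). A call has 1 to 10 rows; each row shifts and turns the commanded pose from where the row before left it, along the tool's axes as they then stand; what a row does not reach is not made up. A row lasts 1/10 s, in which the tool goes at most 50 mm and 8.59 degrees, less where a joint would pass 70% of its speed; a pose out of reach is approached as far as the arm can. A call is refused whole if a number of a shift passes 1 or a number of a turn 1, either way. A call with a gripper value outside its range is refused whole. The fingers move at their own pace and stop on an object; the grip force is fixed at half the most. Time passes only in rows, so rows that do not move let the fingers close. It gives the time, the measured TCP pose, the force and the opening at its end, in the units of the state.
- env.read_state(): the state, without advancing time (a new reading comes with each control period).
- env.camera(name): name is "scene" or "top" or "wrist"; returns (picture, depth): 420x560x3 uint8, red, green, blue; 420x560 float32, mm along the optical axis (not along the pixel's ray), 0 where there is no reading.
- env.camera_params(name): a dict with "camera_matrix" (3x3 intrinsics, pixels), "world_to_cam" (4x4, takes a point from world to camera coordinates); the wrist camera has in their place "mount" (4x4, takes a point from camera to tool coordinates, whose origin is the TCP and whose axes are the tool frame's). Camera axes: x right, y down, z forward; pixel columns grow to the right and rows downward; lengths in mm; the calibration is good to about 2 mm. A picture is of the moment at which its call begins: read the wrist's pose just before it. camera_params takes no time and is no camera call.
- env.hand_in(): hands the job in, once; it reports no verdict.
The state is a dict: "t": time; "qpos": joint angles; "qvel": joint speeds; "joint_efforts": joint torques, N m; "tool_pos": TCP position; "ee_rot": TCP orientation; "wrist_force": force on the tool from outside, world axes, zero at the start; "wrist_torque": the same for the moment, N m; "finger_gap": opening from 0.0 (shut) to 1.0 (fully open).
Only numpy, scipy, OpenCV 4.12 (cv2) and the standard library are available. Lean on these libraries where they do the work, as an engineer would, in place of code of your own. Each camera call takes 0.05 s, during which the arm holds its last target. There are 200 camera calls.

## Working session

There is one attempt and no reset: what is moved stays moved. The work goes in short steps, Python scripts to look and compute and a shell command to move; the robot and the scene stay as the last step left them, time stands still between calls to the robot, and variables do not carry over. Pictures are saved under pics/ and viewed, about 8 in all and at most 12, crops included, and the job is handed in when it is done.

```bash
mkdir -p pics
cat > h.py <<'E'
import numpy as np, cv2
from rig import env
from scipy.spatial.transform import Rotation as R
def snap(n,f):
    s=env.read_state(); im,d=env.camera(n); cv2.imwrite('pics/%s.png'%f,im[:,:,::-1]); np.savez('pics/%s.npz'%f,im=im,d=d,p=s['tool_pos'],r=s['ee_rot']); return im,d
def cam2w(n,f):
    p=env.camera_params(n); K=np.array(p['camera_matrix'])
    if n=='wrist':
        z=np.load('pics/%s.npz'%f); T=np.eye(4); T[:3,:3]=R.from_rotvec(z['r']).as_matrix(); T[:3,3]=z['p']; return K,T@np.array(p['mount'])
    return K,np.linalg.inv(np.array(p['world_to_cam']))
def ray(n,f,uv,h):
    K,T=cam2w(n,f); uv=np.atleast_2d(uv).astype(float); d=np.c_[uv,np.ones(len(uv))]@np.linalg.inv(K).T@T[:3,:3].T; o=T[:3,3]
    return o+d*((h-o[2])/d[:,2:])
def cloud(n,f):
    K,T=cam2w(n,f); z=np.load('pics/%s.npz'%f)['d']; v,u=np.mgrid[:420,:560]; P=np.stack([u,v,np.ones_like(u)],-1)@np.linalg.inv(K).T*z[...,None]
    return P@T[:3,:3].T+T[:3,3]
E
python3 - <<'E'
from h import *
s=env.read_state();print(s)
print(R.from_rotvec(s['ee_rot']).as_matrix().round(3))
for n in ['top','scene']: snap(n,n+'0')
for n in ['top','scene']: print(cam2w(n,n+'0')[1].round(2))
E
```

```text
{'t': 0.0, 'qpos': array([-1.41461465e+00,  3.51295833e-01,  1.65244234e+00, -1.21223977e-05,
        1.13907429e+00, -8.46158912e-02]), 'qvel': array([ 0.00094108, -0.00094144, -0.00073386, -0.00173471,  0.00209114,
       -0.00021019]), 'joint_efforts': array([ 6.94168539e-04, -5.06102157e+01, -2.91403484e+01, -8.16483862e-05,
        4.57957940e-03, -3.57096565e-05]), 'tool_pos': array([ 131.12375727, -533.79636053,  230.71883603]), 'ee_rot': array([-1.31268215,  1.03062017, -1.02911749]), 'wrist_force': array([ 0.46593533, -0.34184465,  1.16652156]), 'wrist_torque': array([-0.06457722, -0.01725705, -0.01643654]), 'finger_gap': 1.0020512902446435}
[[ 0.238 -0.     0.971]
 [-0.971  0.001  0.238]
 [-0.001 -1.     0.   ]]
[[ 1.00000e-02 -1.00000e+00  6.00000e-02  4.10880e+02]
 [-1.00000e+00 -1.00000e-02 -1.00000e-02  5.31100e+01]
 [ 1.00000e-02 -6.00000e-02 -1.00000e+00  1.19517e+03]
 [ 0.00000e+00  0.00000e+00  0.00000e+00  1.00000e+00]]
[[-8.2000e-01 -4.2000e-01  3.9000e-01  1.0760e+02]
 [-5.8000e-01  5.8000e-01 -5.8000e-01  5.6269e+02]
 [ 2.0000e-02 -7.0000e-01 -7.2000e-01  7.3109e+02]
 [ 0.0000e+00  0.0000e+00  0.0000e+00  1.0000e+00]]
```

View pics/top0.png

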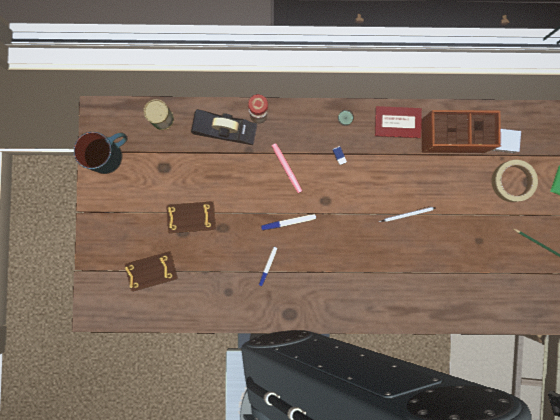

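View pics/scene0.png

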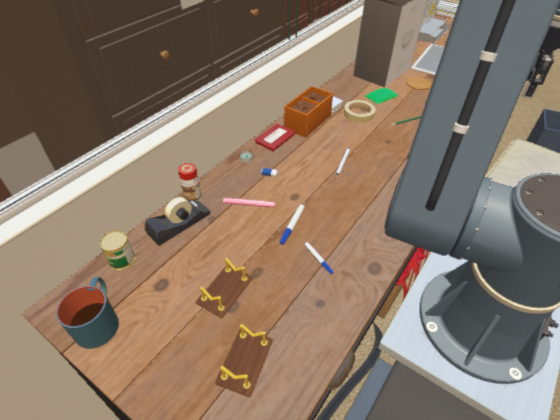

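The top view shows the fat marker at about (288,222), with its cap to the left, and a smaller look-alike at (268,265). The rest farthest to the right is at (190,217), another rest is at (150,271), and the ball pen is at (408,214). The scene view agrees. Next I'll measure roughly.

```bash
cat > m.py <<'E'
from h import *
def comp(n,f,mask,h,box=None):
    m=mask.astype(np.uint8)
    if box: k=np.zeros_like(m);k[box[1]:box[3],box[0]:box[2]]=1;m*=k
    v,u=np.nonzero(m); P=ray(n,f,np.c_[u,v],h)[:,:2]; c,sz,a=cv2.minAreaRect(P.astype(np.float32))
    b=cv2.boxPoints((c,sz,a)); e=[b[1]-b[0],b[2]-b[1]]; e=max(e,key=np.linalg.norm)
    return np.round(c,1),np.round(sorted(sz),1),round(np.degrees(np.arctan2(e[1],e[0]))%180,1),len(u)
def masks(im):
    h=cv2.cvtColor(im,cv2.COLOR_RGB2HSV); H,S,V=[h[...,i].astype(int) for i in range(3)]
    return ((S<50)&(V>150))|((H>108)&(H<130)&(S>90)&(V>45)), (H>18)&(H<32)&(S>130)&(V>130), (H>108)&(H<130)&(S>90)&(V>45)
E
python3 - <<'E'
from m import *
im=np.load('pics/top0.npz')['im']; a,y,b=masks(im)
print('marker',comp('top','top0',a,8,(255,205,325,235)),'cap',comp('top','top0',b,8,(255,205,325,235)))
print('small',comp('top','top0',a,6,(255,240,285,290)))
print('pen',comp('top','top0',a,5,(375,200,440,228)))
print('rest brass',comp('top','top0',y,45,(160,195,220,238)))
C=cloud('top','top0')
print(C[222,288],C[217,190],C[300,200])
E
```

```text
marker (array([462.4,   8.3]), array([ 14.2, 134. ]), np.float32(102.3), 298) cap (array([453.2,  52.7]), array([12.9, 43. ]), np.float32(99.9), 89)
small (array([354.4,  58.3]), array([ 11.8, 100. ]), np.float32(158.6), 181)
pen (array([ 482.3, -280.1]), array([  9.5, 135.7]), np.float32(104.4), 188)
rest brass (array([471.1, 248.6]), array([42.8, 92. ]), np.float32(92.2), 55)
[461.10918903   9.82978648  18.49613587] [471.78771702 248.74730652   9.60849647] [269.89726069 222.62546299  -1.75082063]
```

```bash
python3 -m crank '{"translation":[[-0.7,0,0.7],[-0.7,0,0.7],[-0.7,0,0.7],[-0.7,0,0.7],[-0.7,0,0.7],[-0.7,0,0.7],[-0.7,0,0.7],[-0.7,0,0.7]],"turn":[0,0,0,0,0,0,0,0],"gripper":[0,0,0,0,0,0,0,0]}'
python3 -m crank '{"translation":[[-0.7,0,0.7],[-0.7,0,0.7],[-0.7,0,0.7],[-0.7,0,0.7],[-0.7,0,0.7],[-0.7,0,0.7],[-0.7,0,0.7],[-0.7,0,0.7]],"turn":[0,0,0,0,0,0,0,0],"gripper":[0,0,0,0,0,0,0,0]}'
python3 -m crank '{"translation":[[0,0,0],[0,0,0],[0,0,0],[0,0,0],[0,0,0],[0,0,0],[0,0,0]],"turn":[-1,-1,-1,-1,-1,-1,-1],"gripper":[0,0,0,0,0,0,0]}'
python3 -m crank '{"translation":[[0,0,0],[0,0,0],[0,0,0],[0,0,0],[0,0,0],[0,0,0],[0,0,0],[0,0,0],[0,0,0]],"turn":[-1,-1,-1,-1,-1,-1,-1,-0.75,0],"gripper":[0,0,0,0,0,0,0,0,0]}'
python3 - <<'E'
from h import *
snap('wrist','w1'); s=env.read_state(); print(s['tool_pos'],s['qpos']); print(R.from_rotvec(s['ee_rot']).as_matrix().round(3)); print(np.array(env.camera_params('wrist')['mount']).round(2))
E
```

```text
t: 0.9
tool_pos: [295.7, -261.6, 231.2]
ee_rot: [-1.313, 1.03, -1.03]
wrist_force: [0.5, -0.8, 0.7]
finger_gap: 0.996
t: 1.7
tool_pos: [459.9, 9.5, 231.2]
ee_rot: [-1.314, 1.03, -1.03]
wrist_force: [1.1, -1.8, 1.0]
finger_gap: 1.007
t: 2.4
tool_pos: [459.2, 7.8, 231.0]
ee_rot: [-1.521, 0.465, -0.464]
wrist_force: [0.1, 0.7, -0.2]
finger_gap: 0.998
t: 3.3
tool_pos: [459.3, 7.8, 231.1]
ee_rot: [-1.564, -0.169, 0.17]
wrist_force: [0.5, -2.0, -0.5]
finger_gap: 1.0
[459.28454318   7.82174328 231.12288901] [-8.43762503e-02  1.85260691e-01  1.87468501e+00  2.81554679e-06
  1.08205131e+00 -2.97286729e-01]
[[ 0.977 -0.    -0.211]
 [ 0.211  0.     0.977]
 [-0.    -1.     0.   ]]
[[   1.      0.     -0.      0.46]
 [   0.     -0.31    0.95 -142.06]
 [   0.     -0.95   -0.31   79.25]
 [   0.      0.      0.      1.  ]]
```

View pics/w1.png

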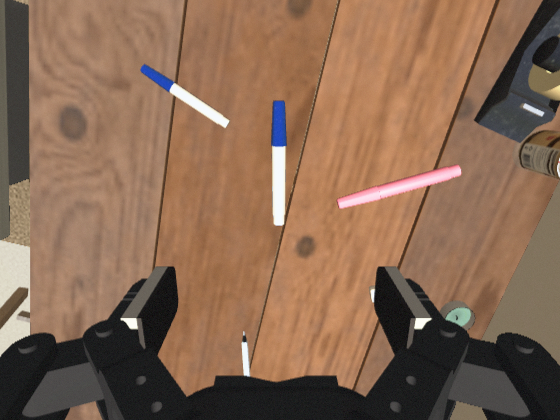

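The wrist view shows the marker upright, from cap top (279,102) to end (279,224), midway between the jaws. The slim pen, the small pen and the pink pen are well clear. I'll refine the pose from this view.

Run:
```python
from m import *
im=np.load('pics/w1.npz')['im']; a,y,b=masks(im)
print(comp('wrist','w1',a,8,(262,95,296,232)))
C=cloud('wrist','w1'); print(C[180,279],C[180,230],C[120,279])
T=R.from_rotvec(np.load('pics/w1.npz')['r']).as_matrix()
c=np.array(comp('wrist','w1',a,8,(262,95,296,232))[0]); print(((np.r_[c,0]-np.r_[np.load('pics/w1.npz')['p'][:2],0])@T))
```

```text
(array([462.1,   8.7]), array([ 15.9, 136.2]), np.float32(102.4), 1571)
[465.44313849  -3.86026146  15.8280161 ] [412.58857183 -20.34105608  -2.64470894] [451.83391064  57.36520975  14.42148858]
[ 2.94658870e+00 -1.40357499e-03  2.64793871e-01]
```

```bash
python3 -m crank '{"translation":[[0.07,0.8,0.01],[0,0.9,0],[0,0.9,0],[0,0.9,0],[0,0.9,0],[0,0.7,0],[0,0.4,0],[0,0.2,0],[0,0,0],[0,0,0]],"turn":[0,0,0,0,0,0,0,0,0,0],"gripper":[0,0,0,0,0,0,0,0,0,0]}'
python3 -m crank '{"translation":[[0,0,0],[0,0,0],[0,0,0],[0,0,0],[0,0,0],[0,0,0],[0,0,0],[0,0,0],[0,0,0],[0,0,0]],"turn":[0,0,0,0,0,0,0,0,0,0],"gripper":[1,1,1,1,1,1,1,1,1,1]}'
```

```text
t: 4.35
tool_pos: [462.5, 8.8, 3.9]
ee_rot: [-1.564, -0.169, 0.167]
wrist_force: [-1.0, -0.3, 0.6]
finger_gap: 1.001
t: 5.35
tool_pos: [462.2, 8.8, 3.7]
ee_rot: [-1.564, -0.169, 0.168]
wrist_force: [-2.5, 0.2, 8.1]
finger_gap: 0.151
```

```bash
python3 -m crank '{"translation":[[0,-0.2,0],[0,-0.6,0],[0,-0.9,0],[0,-0.9,0],[0,-0.9,0],[0.2,-0.9,0.7],[0.2,-0.2,0.8],[0.25,0,0.8],[0.2,0,0.7],[0,0,0]],"turn":[0,0,0,0,0,0,0,0,0,0],"gripper":[1,1,1,1,1,1,1,1,1,1]}'
python3 -m crank '{"translation":[[0,0,0],[0,0,0],[0,0,0],[0,0,0]],"turn":[1,0.7,0,0],"gripper":[1,1,1,1]}'
python3 - <<'E'
from h import *
snap('wrist','w2')
E
```

```text
t: 6.35
tool_pos: [469.6, 135.7, 187.8]
ee_rot: [-1.564, -0.171, 0.17]
wrist_force: [-0.5, -0.4, 0.0]
finger_gap: 0.151
t: 6.75
tool_pos: [469.7, 132.9, 187.5]
ee_rot: [-1.571, -0.03, 0.03]
wrist_force: [0.4, 0.8, -0.5]
finger_gap: 0.154
```

View pics/w2.png

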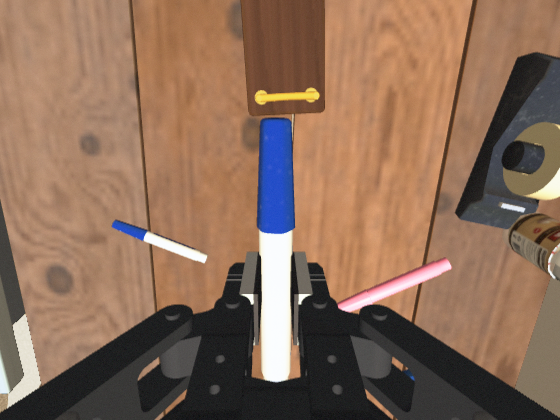

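The wrist view shows the marker held straight between the pads. Only the rest's near saddle is visible, at (262,97)-(312,95), so I'll back off and rise to see both.

```bash
python3 -m crank '{"translation":[[0,-0.5,-0.6],[0,-0.7,-0.7],[0,-0.3,-0.6],[0,0,0],[0,0,0],[0,0,0]],"turn":[0,0,0,0,0,0],"gripper":[1,1,1,1,1,1]}'
python3 - <<'E'
from m import *
im,d=snap('wrist','w3'); a,y,b=masks(im); y[200:]=0
n,l,st,ce=cv2.connectedComponentsWithStats(y.astype(np.uint8)); print(st[1:].tolist(),ce[1:].round(1).tolist())
E
```

```text
t: 7.4
tool_pos: [472.1, 57.8, 246.7]
ee_rot: [-1.57, -0.028, 0.03]
wrist_force: [-0.0, 1.0, -0.7]
finger_gap: 0.149
[[257, 1, 59, 23, 583]] [[285.9, 10.7]]
```

View pics/w3.png

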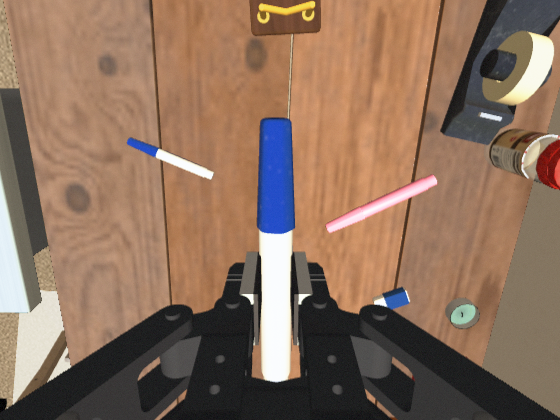

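That was the wrong direction: the camera looks ahead of the TCP, so I need to go forward. The saddle is at the image top, around (286,11).

```bash
python3 -m crank '{"translation":[[0,0,0.7],[0,0,0.9],[0,0,0.9],[0,0,0.8],[0,0,0],[0,0,0],[0,0,0]],"turn":[0,0,0,0,0,0,0],"gripper":[1,1,1,1,1,1,1]}'
python3 - <<'E'
from m import *
im,d=snap('wrist','w4'); a,y,b=masks(im); y[260:]=0
n,l,st,ce=cv2.connectedComponentsWithStats(y.astype(np.uint8)); print(st[1:].tolist(),ce[1:].round(1).tolist())
E
```

```text
t: 8.15
tool_pos: [467.5, 188.8, 247.0]
ee_rot: [-1.571, -0.028, 0.029]
wrist_force: [-0.3, -0.7, -0.9]
finger_gap: 0.152
[[559, 4, 1, 2, 2], [555, 6, 1, 1, 1], [549, 12, 1, 1, 1], [514, 15, 1, 1, 1], [548, 14, 1, 1, 1], [546, 17, 1, 1, 1], [506, 18, 6, 6, 6], [550, 18, 1, 1, 1], [503, 27, 1, 1, 1], [502, 29, 1, 1, 1], [500, 31, 2, 3, 3], [126, 34, 54, 27, 436], [499, 35, 1, 1, 1], [180, 37, 12, 13, 94], [498, 37, 1, 2, 2], [497, 42, 1, 1, 1], [497, 46, 1, 6, 6], [546, 50, 1, 1, 1], [496, 53, 6, 9, 15], [547, 54, 2, 2, 2], [254, 59, 55, 15, 438], [501, 65, 1, 1, 1], [503, 64, 2, 2, 2], [513, 70, 1, 1, 1], [293, 142, 17, 15, 170]] [[559.0, 4.5], [555.0, 6.0], [549.0, 12.0], [514.0, 15.0], [548.0, 14.0], [546.0, 17.0], [508.5, 20.5], [550.0, 18.0], [503.0, 27.0], [502.0, 29.0], [500.3, 32.0], [151.5, 47.3], [499.0, 35.0], [186.4, 43.4], [498.0, 37.5], [497.0, 42.0], [497.0, 48.5], [546.0, 50.0], [497.9, 57.1], [547.5, 54.5], [281.0, 65.2], [501.0, 65.0], [503.5, 64.5], [513.0, 70.0], [302.4, 149.5]]
```

View pics/w4.png

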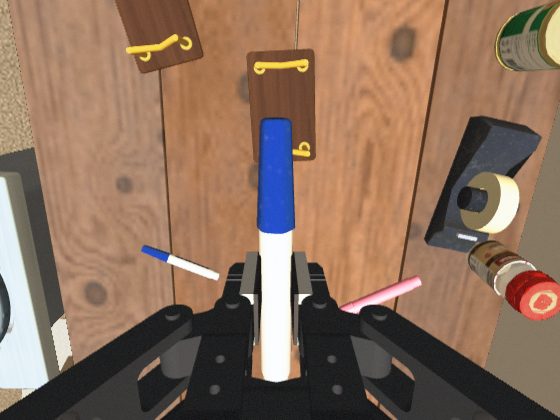

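The wrist view shows the target rest's foot from about (247,52) to (315,159). The far saddle's posts are at (260,67) and (304,65), and the near right post is at (305,149). The other rest is at upper left. I'll fit the foot and posts.

```bash
python3 - <<'E'
from m import *
im=np.load('pics/w4.npz')['im']; h=cv2.cvtColor(im,cv2.COLOR_RGB2HSV)
print('hsv foot',h[100,260],h[130,305],'desk',h[100,225],h[100,340])
C=cloud('wrist','w4'); print('foot z',C[80:110,255:260,2].mean(),'desk z',C[80:110,225:235,2].mean(), C[80:110,335:340,2].mean())
_,y,_=masks(im)
g=cv2.GaussianBlur(h[...,2],(3,3),0); m=((g<90)|y); m[:,:235]=0;m[:,328:]=0;m[:45]=0;m[170:]=0
m=cv2.morphologyEx(m.astype(np.uint8),cv2.MORPH_OPEN,np.ones((3,3)))
n,l,st,ce=cv2.connectedComponentsWithStats(m); i=1+st[1:,4].argmax(); print(st[i])
print('foot',comp('wrist','w4',l==i,10))
for f,box in (('w4',(250,55,312,80)),('w4',(290,138,312,160)),('w2',(250,80,330,110)),('w3',(250,0,320,26))):
    im=np.load('pics/%s.npz'%f)['im']; y=masks(im)[1]; C=cloud('wrist',f); k=np.zeros_like(y);k[box[1]:box[3],box[0]:box[2]]=1; P=C[y&k]
    t=P[P[:,2]>20]; print(f,len(t),t.min(0).round(1),t.max(0).round(1),np.median(t,0).round(1)); top=P[P[:,2]>46]; 
    if len(top): a=top[top[:,0]<np.median(t[:,0])];b=top[top[:,0]>=np.median(t[:,0])];print('  post tops',a.mean(0).round(1) if len(a) else '',b.mean(0).round(1) if len(b) else '')
E
python3 - <<'E'
import cv2
im=cv2.imread('pics/w4.png')[40:170,230:340]; cv2.imwrite('pics/w4c.png',cv2.resize(im,None,fx=4.5,fy=4.5,interpolation=cv2.INTER_CUBIC))
E
```

```text
hsv foot [ 11 140 109] [ 11 131 111] desk [ 13 131 177] [ 12 115 193]
foot z 11.994380911120793 desk z 0.27148513872601693 -1.0996599846755692
[254  59  54  15 435]
foot (array([468.5, 291.3]), array([11.6, 54.8]), np.float32(4.7), 435)
w4 346 [444.  268.2  23.6] [493.3 295.8 389. ] [469.  291.   42.6]
  post tops [449.  289.   55.6] [488.4 293.   49.8]
w4 112 [484.4 205.8  21.4] [499.8 212.7  52.9] [493.5 210.   44.9]
  post tops [492.5 209.3  47.4] [496.5 210.1  50.8]
w2 446 [451.8 203.2  27.8] [500.6 212.4 329.5] [476.4 207.7  43.5]
  post tops [456.6 206.2  62.2] [495.4 209.5  49.7]
w3 413 [451.2 137.1  22.3] [500.1 212.  388.8] [476.8 206.9  42.7]
  post tops [456.4 202.5  63.5] [495.5 208.7  49.7]
```

View pics/w4c.png

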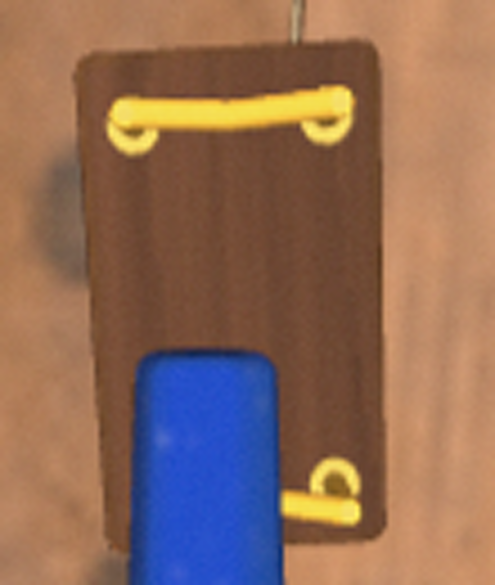

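The crop shows the far saddle's post tops at crop (120,110) and (342,100), and the near right one at (347,511). The foot outline is clear at a higher brightness threshold.

Run:
```python
from m import *
im=np.load('pics/w4.npz')['im']; h=cv2.cvtColor(im,cv2.COLOR_RGB2HSV); _,y,b=masks(im)
m=((h[...,2]<140)|y|b).astype(np.uint8); k=np.zeros_like(m); k[47:170,242:322]=1; m*=k; m[166:]=0
# foot only: edges per row/col
pts=[]
lft=[(np.nonzero(m[r,242:322])[0]) for r in range(65,155)]
L=ray('wrist','w4',[(242+a[0]-.5,r) for r,a in zip(range(65,155),lft)],10)[:,:2]; Rr=ray('wrist','w4',[(242+a[-1]+.5,r) for r,a in zip(range(65,155),lft)],10)[:,:2]
T=ray('wrist','w4',[(c,47+np.nonzero(m[47:166,c])[0][0]-.5) for c in range(256,308)],10)[:,:2]
B=ray('wrist','w4',[(c,47+np.nonzero(m[47:166,c])[0][-1]+.5) for c in range(296,310)],10)[:,:2]
for n,P in zip('LRTB',(L,Rr,T,B)):
    l=cv2.fitLine(P.astype(np.float32),cv2.DIST_HUBER,0,.01,.01).ravel(); print(n,'dir',round(np.degrees(np.arctan2(l[1],l[0]))%180,2),'pt',l[2:].round(1),'med',np.median(P,0).round(1))
print('posttops',ray('wrist','w4',[(256.9,64.4),(306,62.2),(307.1,153.6)],51).round(1))
for f in('w2','w3','w4'):
    im=np.load('pics/%s.npz'%f)['im']; _,y,_=masks(im); y[120:]=0;y[:,:240]=0;y[:,330:]=0; v,u=np.nonzero(y); print(f,ray('wrist',f,[(u.min()-.5,v[u==u.min()].mean()),(u.max()+.5,v[u==u.max()].mean())],51).round(1))
# held marker, by ray on its mid plane and depth
im=np.load('pics/w4.npz')['im'];a,_,b=masks(im);z=np.load('pics/w4.npz');print('tcp',z['p'])
C=cloud('wrist','w4'); q=(a|b); q[:118]=0;q[383:]=0;q[:,:255]=0;q[:,297:]=0
P=C[q]; Tm=R.from_rotvec(z['r']).as_matrix(); t=(P-z['p'])@Tm; 
for lo in range(-70,75,20):
    s=t[(t[:,2]>lo)&(t[:,2]<lo+20)&(t[:,1]<30)&(t[:,1]>-60)]; 
    if len(s): print(lo,len(s),'x mid',(np.percentile(s[:,0],1)+np.percentile(s[:,0],99))/2,'top y',np.percentile(s[:,1],10))
print('z range',np.percentile(t[:,2],[0.2,99.8]))
```

```text
L dir 97.41 pt [437.3 237.8] med [437.3 246.9]
R dir 94.13 pt [506.1 257.7] med [506.7 249.5]
T dir 4.7 pt [469.  306.7] med [469. 307.]
B dir 4.75 pt [496.2 194.1] med [497.2 194. ]
posttops [[446.6 289.5  51. ]
 [491.4 293.   51. ]
 [497.9 209.1  51. ]]
w2 [[450.6 206.1  51. ]
 [500.9 209.6  51. ]]
w3 [[449.9 198.5  51. ]
 [501.1 209.3  51. ]]
w4 [[443.5 286.7  51. ]
 [493.7 293.2  51. ]]
tcp [467.50050791 188.83195588 246.95031303]
-70 206 x mid 0.3306056018020933 top y -11.287345992787438
-50 953 x mid 0.32484926624139066 top y -11.419807979034667
-30 1056 x mid 0.11838886740223709 top y -11.453487480130931
-10 1153 x mid 0.48225942478413186 top y -11.564892108250405
10 1464 x mid 0.29731564784034115 top y -11.70003098006463
30 1695 x mid 0.29067703997819816 top y -11.483843477328065
50 1619 x mid 0.08874754554735809 top y -10.65649451599988
z range [-55.74484544  79.33416209]
```

Run:
```python
from h import *
f='w4'; z=np.load('pics/w4.npz'); Tm=R.from_rotvec(z['r']).as_matrix(); print(Tm.round(3))
im=z['im'].astype(int); print('col276 V rows 112-124',im[112:124,276].tolist()); print(im[374:388,275].tolist()); print(im[225:240,276,:].tolist())
C=cloud('wrist',f); zz=(C-z['p'])@Tm
for r in (117,119,121,230,232,370,376,379,382): print(r,zz[r,276].round(1))
for uv in ((276,118),(276,231),(275,380)): print(uv,[((ray('wrist',f,[uv],z['p'][2]+h)-z['p'])@Tm).round(1)[0].tolist() for h in (3.8,7,11.4)])
```

```text
[[ 0.999 -0.001 -0.037]
 [ 0.037 -0.     0.999]
 [-0.001 -1.    -0.   ]]
col276 V rows 112-124 [[115, 73, 50], [115, 75, 52], [117, 77, 56], [115, 77, 55], [116, 76, 53], [72, 53, 67], [26, 41, 79], [33, 62, 133], [35, 76, 173], [38, 77, 190], [32, 77, 197], [35, 80, 202]]
[[250, 253, 254], [251, 253, 254], [251, 253, 254], [251, 253, 254], [251, 253, 254], [251, 253, 254], [251, 253, 254], [216, 224, 232], [101, 105, 112], [33, 31, 32], [29, 33, 32], [30, 30, 29], [24, 23, 27], [24, 27, 26]]
[[36, 79, 203], [35, 79, 203], [40, 81, 204], [38, 82, 204], [39, 80, 205], [42, 80, 204], [41, 82, 205], [45, 82, 204], [89, 120, 222], [235, 243, 252], [250, 253, 254], [251, 253, 254], [251, 253, 254], [251, 253, 254], [250, 253, 254]]
117 [ 0.5 -2.4 69.1]
119 [ 0.5 -8.7 68.8]
121 [ 0.5 -9.7 68.1]
230 [  0.5 -11.5  24.5]
232 [  0.5 -11.7  23.7]
370 [  0.6 -11.3 -47.8]
376 [  0.6 -11.5 -51.3]
379 [  0.6 -10.7 -53.9]
382 [  0.5 -74.6   9.9]
(276, 118) [[0.5, -3.8, 68.8], [0.5, -7.0, 69.0], [0.5, -11.4, 69.4]]
(276, 231) [[0.5, -3.8, 20.8], [0.5, -7.0, 22.1], [0.5, -11.4, 24.0]]
(275, 380) [[0.0, -3.8, -61.5], [0.1, -7.0, -58.3], [0.1, -11.4, -53.8]]
```

```bash
python3 -m crank '{"translation":[[0.08,0,0.74],[0.08,0,0.74],[0,0,0],[0,0.8,0],[0,0.9,0],[0,0.9,0],[0,0.9,0],[0,0.7,0],[0,0,0],[0,0,0]],"turn":[0,0,-0.42,0,0,0,0,0,0,0],"gripper":[1,1,1,1,1,1,1,1,1,1]}'
python3 - <<'E'
from m import *
im,d=snap('wrist','w5'); s=env.read_state(); T=R.from_rotvec(s['ee_rot']).as_matrix(); print(s['tool_pos'].round(1),np.degrees(np.arctan2(T[1,0],T[0,0])),T.round(3)); print(((np.array([471.9,248.3,79])-s['tool_pos'])@T/40).round(3))
E
```

```text
t: 9.2
tool_pos: [472.3, 248.2, 79.9]
ee_rot: [-1.57, -0.063, 0.063]
wrist_force: [0.2, 0.8, 1.1]
finger_gap: 0.154
[472.8 248.6  80.7] 4.58179333305484 [[ 0.997  0.002 -0.08 ]
 [ 0.08   0.001  0.997]
 [ 0.002 -1.     0.001]]
[-0.023  0.042 -0.005]
```

View pics/w5.png

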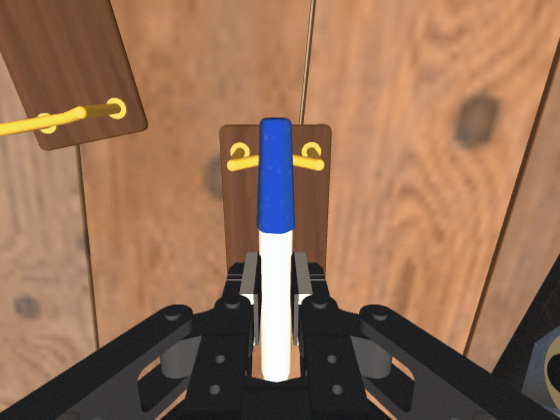

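The far post tops are at (232,166) and (319,165), with the marker axis at column 276, so it is centred over the V. Next I'll lower it.

```bash
python3 -m crank '{"translation":[[-0.01,0.25,0],[0,0.25,0],[0,0.2,0],[0,0.15,0],[0,0.05,0],[0,0,0],[0,0,0]],"turn":[0,0,0,0,0,0,0],"gripper":[1,1,1,1,1,1,1]}'
python3 -m crank '{"translation":[[0,0.04,0],[0,0,0],[0,0,0]],"turn":[0,0,0],"gripper":[1,1,1]}'
python3 -m crank '{"translation":[[0,0.03,0],[0,0,0],[0,0,0]],"turn":[0,0,0],"gripper":[1,1,1]}'
```

```text
t: 9.95
tool_pos: [471.7, 248.7, 43.5]
ee_rot: [-1.57, -0.063, 0.063]
wrist_force: [0.7, 0.4, 0.2]
finger_gap: 0.154
t: 10.25
tool_pos: [471.5, 248.6, 41.8]
ee_rot: [-1.57, -0.063, 0.063]
wrist_force: [0.1, 0.2, 0.1]
finger_gap: 0.151
t: 10.55
tool_pos: [471.6, 248.6, 40.5]
ee_rot: [-1.57, -0.063, 0.063]
wrist_force: [1.2, 1.2, 0.7]
finger_gap: 0.151
```

```bash
python3 -m crank '{"translation":[[0,0.02,0],[0,0,0],[0,0,0]],"turn":[0,0,0],"gripper":[1,1,1]}'
python3 -m crank '{"translation":[[0,0.02,0],[0,0,0],[0,0,0]],"turn":[0,0,0],"gripper":[1,1,1]}'
python3 - <<'E'
from rig import env
print(env.read_state()['wrist_force'],env.read_state()['wrist_torque'])
E
```

```text
t: 10.85
tool_pos: [471.7, 248.7, 39.8]
ee_rot: [-1.57, -0.064, 0.063]
wrist_force: [0.7, 0.7, 0.8]
finger_gap: 0.156
t: 11.15
tool_pos: [472.0, 248.7, 39.1]
ee_rot: [-1.57, -0.064, 0.062]
wrist_force: [4.1, -0.0, 2.8]
finger_gap: 0.151
[ 4.12269388 -0.03154877  2.82876306] [ 0.02509262 -0.45278005  0.11203958]
```

Contact has begun, on the -x side of the notch wall (Fx +4 N, Fz +3 N). I'll ease +x slightly and continue down.

```bash
python3 -m crank '{"translation":[[0.02,0,0],[0,0,0],[0,0,0]],"turn":[0,0,0],"gripper":[1,1,1]}'
python3 -m crank '{"translation":[[0,0.02,0],[0,0,0],[0,0,0]],"turn":[0,0,0],"gripper":[1,1,1]}'
```

```text
t: 11.45
tool_pos: [472.3, 248.7, 38.9]
ee_rot: [-1.57, -0.063, 0.063]
wrist_force: [0.8, -0.0, 3.7]
finger_gap: 0.149
t: 11.75
tool_pos: [472.5, 248.7, 38.5]
ee_rot: [-1.57, -0.064, 0.063]
wrist_force: [-1.6, -0.1, 9.1]
finger_gap: 0.151
```

Run:
```python
from h import *
s=env.read_state(); print(s['wrist_force'],s['wrist_torque']); snap('scene','s2'); im=cv2.imread('pics/s2.png')[240:330,180:280]; cv2.imwrite('pics/s2c.png',cv2.resize(im,None,fx=6,fy=6,interpolation=cv2.INTER_CUBIC))
```

```text
[-1.622232   -0.08796821  9.08885938] [-0.11308355  0.00347951  0.05198517]
```

View pics/s2c.png

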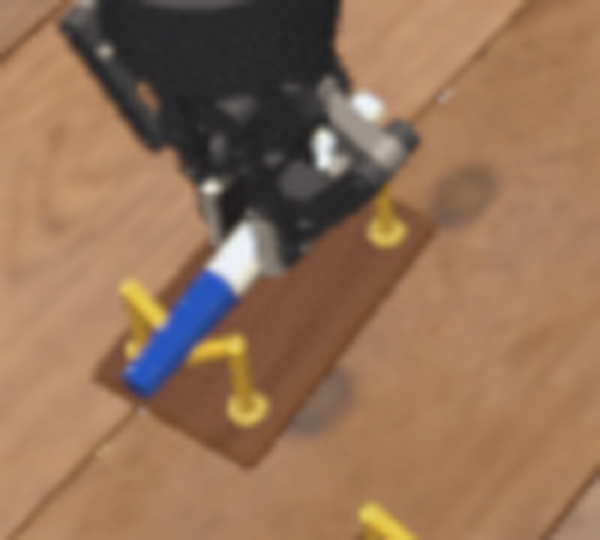

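The crop shows the capped end sitting in the near V. The upward force is 9 N with almost no tilting moment, so both notches carry load. I'll release it, then retreat straight up.

```bash
python3 -m crank '{"translation":[[0,0,0],[0,0,0],[0,0,0],[0,0,0],[0,0,0],[0,0,0],[0,0,0]],"turn":[0,0,0,0,0,0,0],"gripper":[0.7,0.6,0.45,0.4,0.4,0.4,0.4]}'
python3 -m crank '{"translation":[[0,-0.2,0],[0,-0.5,0],[0,-0.8,0],[0,-0.9,0],[0,-0.9,0],[0,-0.6,0],[0,-0.4,-0.6],[0,0,-0.6],[0,0,-0.6],[0,0,0]],"turn":[0,0,0,0,0,0,0,0,0,0],"gripper":[0.4,0.4,0.4,0.4,0.4,0.4,0.4,0.4,0.4,0.4]}'
python3 - <<'E'
from h import *
snap('wrist','w6'); snap('top','t6'); snap('scene','s6')
a=cv2.imread('pics/w6.png')[0:300]; b=cv2.resize(cv2.imread('pics/s6.png')[220:340,180:300],(300,300),interpolation=cv2.INTER_CUBIC)
cv2.imwrite('pics/e6.png',cv2.resize(np.hstack([a,b]),(800,279)))
E
```

```text
t: 12.5
tool_pos: [472.3, 248.7, 38.1]
ee_rot: [-1.57, -0.063, 0.063]
wrist_force: [0.5, 0.3, -0.5]
finger_gap: 0.599
t: 13.5
tool_pos: [478.2, 175.0, 210.8]
ee_rot: [-1.57, -0.062, 0.061]
wrist_force: [0.4, -0.2, 0.5]
finger_gap: 0.603
```

View pics/e6.png

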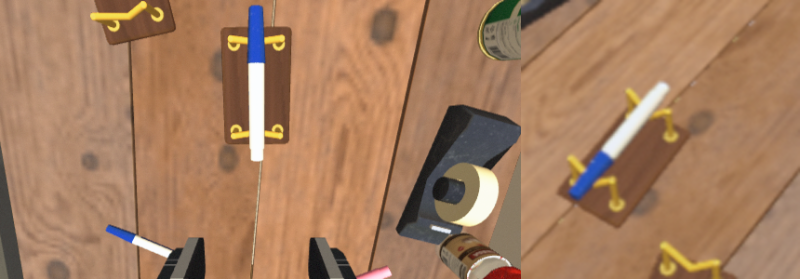

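The marker lies in both Vs, centred and parallel to the foot. I'll check this numerically, then hand in.

Run:
```python
from m import *
im=np.load('pics/w6.npz')['im']; a,y,b=masks(im)
m=(a|b).astype(np.uint8); m[:,:240]=0;m[:,:]*=1;m[180:]=0;m[:,320:]=0
n,l,st,ce=cv2.connectedComponentsWithStats(m); i=1+st[1:,4].argmax()
print(comp('wrist','w6',l==i,44)); C=cloud('wrist','w6'); P=C[cv2.erode((l==i).astype(np.uint8),np.ones((3,3)))>0]
for y0 in range(180,320,20):
    s=P[(P[:,1]>y0)&(P[:,1]<y0+20)]
    if len(s): print(y0,np.percentile(s[:,2],90).round(1))
im=np.load('pics/t6.npz')['im']; a,_,_=masks(im); print('pen',comp('top','t6',a,5,(375,200,440,228)))
```

```text
(array([472. , 249.3]), array([ 15.1, 136.5]), np.float32(94.5), 2678)
180 50.9
200 51.3
220 51.2
240 51.1
260 51.2
280 50.8
300 49.7
pen (array([ 482.3, -280.1]), array([  9.5, 135.7]), np.float32(104.4), 188)
```

```bash
python3 -c "
from rig import env
print(env.hand_in())"
```

```text
the job is handed in; nothing more can be done
None
```

The fat white marker with the blue cap now lies across the right-hand brass pen rest, seated in both V notches. I handed the job in after about 13.7 s of robot time.

**Placing:** I gripped the marker at mid-length and lowered it until the wrist force read about 9 N upward with almost no tilting moment. I took that as both notches carrying it. Only then did I open the gripper and move it away.

**Last checks:**
- **Centring:** the marker's centre is at (472.0, 249.3) mm and its axis at 94.5°. I measured the rest at (472.2, 249.3) mm and about 94.5°.
- **Level:** the top of the barrel reads 50.8–51.3 mm along nearly its whole length, against about 51.6 mm expected. The cap end reads 49.7 mm.
- **Ball pen:** its position in the top view is unchanged.

**What went less smoothly:**
- On the way down, the marker touched one notch wall first (about 4 N sideways), and I corrected it with a 0.8 mm shift.
- One viewing move went the wrong way and cost about 1 s.
- A brightness threshold and a left-edge fit of the foot failed because of a knot in the wood. I used the other edges and the post tops instead, and they agreed.

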